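# Pull the retaining clip off the blue sample turntable with a hooked pick

### The job

The blue turntable has to come off for washing, so take off its retaining clip: lift the hooked pick from its rest, hook it inside the bow of the brass clip on the blue turntable's spindle and pull the clip straight out of its groove until it is clear of the spindle, then lay the pick back on its rest as it was. Leave the clip lying on the blue turntable or the bench beside it, do not touch it with the gripper, and leave the clip of the white turntable alone.

Things in the scene. Friction and masses are not known exactly. Their poses are not given: they have to be found in the camera images.
- pick: Loose hooked pick, 70 g, lying level. Orange handle: a bar 90 mm long, 16 wide, 16 high. Origin: handle's middle, on its axis, 60 mm above the bench at the start; +x runs along it to the hook, +z up. A 5 mm steel shank reaches 95 mm ahead of the origin and there turns straight down; its tip is 35 mm below the handle's axis. Centre of mass about 15 mm ahead of the origin.
- pick_rest: Fixed black rest under the pick, same x and z axes. Origin: middle of its foot, on the bench, right below the handle's middle. Foot 12 mm high; two cross walls 36 mm before and behind the origin carry the handle, tops at 52 mm, with cheeks 36 mm apart rising to 64 mm; 60 mm free between the walls for fingers.
- blue_clip: Loose hairpin clip of 5 mm brass wire, 60 g, flat on the blue turntable. Origin: underside, on the spindle axis while seated; +z up. Two sprung legs run along x beside the spindle, noses gripping behind it (x = 10, ends at 18 mm). At the -x end, facing the robot within 25 degrees, a raised bow: crossbar 32 mm wide at x = -44, axis 14 mm above the underside, 11 mm clear below it.
- blue_turntable: Fixed blue disc, 180 mm across, top at 52 mm. Origin: its axis at the bench. Spindle head 24 mm wide from 59 to 69 mm, 16 mm neck below. The hook goes down between head and crossbar (clip x -41 to -12 mm, 27 mm wide), tip 3 to 8 mm above the disc, and pulls the crossbar along the clip's -x: the legs spring open at 5 to 9 N, clear after 30 mm. It cannot lift off upwards.
- white_clip: Bystander: an identical clip, seated on an identical turntable with a white disc; it must stay there. Same frame as the blue clip.
Not all that is in view belongs to the job. Several things have the shape of the pick; the one meant has the colours described above.

How it is judged:
On the way, in this order (a step that is already met when the one before it is completed fails the run):
1. the pick is held and lifted off its rest (contact force between the fingers and pick above 2 N and height (world z) of pick above 0.085 m), for 0.1 s.
2. the held pick pulls on the blue clip while this is still in its groove (contact force between the fingers and pick above 2 N and contact force between pick and blue_clip above 1.5 N and horizontal distance between blue_clip and blue_turntable below 0.012 m), for 0.01 s.
3. the blue clip is clear of the spindle (horizontal distance between blue_clip and blue_turntable above 0.029 m), for 0.1 s.
At the end, for the whole second after the job is handed in: The blue clip is out of its groove, its origin at least 29 mm and at most 250 mm from the spindle axis, lying still on the blue turntable or the bench; the pick lies still and level on its rest within 20 mm of where it started; the white clip is still seated (moved less than 8 mm) (horizontal distance between blue_clip and blue_turntable between 0.029 and 0.25 m and height (world z) of blue_clip between -0.01 and 0.08 m and linear speed of each of blue_clip, pick below 0.02 m/s and distance of pick from where it was at the start of the episode below 0.02 m and angle between pick's own z axis and vertical below 0.2 rad and distance of white_clip from where it was at the start of the episode below 0.008 m); the robot touches nothing.
It fails at once if the gripper touches the blue clip (contact force between the fingers and blue_clip above 0.5 N).
It fails at once if the white clip is pulled from its place (distance of white_clip from where it was at the start of the episode above 0.012 m).
It also fails if it takes over 51 s, if anything falls off the work surface, if the arm or the gripper's body presses on something with over 40 N, if the wrist force passes 120 N, or if a joint passes its speed limit or range.

### The arm

A 6-joint arm with a two-finger parallel gripper is mounted at the origin on the work surface. World frame = base frame: x ahead of the robot, y to its left, z up, the work surface at z = 0. Lengths are in m, angles in rad, forces in N, time in s.
With the tool pointing down it reaches from about 0.425 to 0.95 m from the base axis. Payload 3.5 kg.
Tool frame: the origin (TCP) lies between the finger pads; the fingertips stand 14 mm ahead of it and the grasp point (between the pads) lies 5 mm behind it; z points along the fingers, y is the line along which they close (so a half turn about z gives the same grasp; the last joint's range is limited). The gripper opens to 85 mm and grips with 20 to 120 N. Pads are 22 mm wide; open, the fingers measure 114 mm over their backs; the gripper's body (76 mm by 85 mm) begins 54 mm behind the grasp point. The pads swing forward as they close: fully open they stand 13 mm farther back than shut.
Start: joints at [-1.393, 0.286, 1.577, -0, 1.279, -0.15], TCP at [0.217, -0.639, 0.245] pointing down, gripper open.
Joint ranges: [-2.77, 2.77], [-0.9, 2.22], [0.21, 2.48], [-1.53, 4.67], [0.24, 2.81], [-2.84, 2.84]. Speed limits (rad/s): [2.79, 2.79, 3.14, 3.14, 3.14, 3.14].

### API

Orientations are given as a unit quaternion [x, y, z, w].
In Python, from plant import * gives the robot as it stands.
- The arm moves only by the tool step_arm, never from a script. Its argument "commands" is a list of rows, each an object of numbers: "gripper": the gripper's target within -1 to 1 (shut at 1, half-way at 0, fully open at -1); "x", "y", "z": the shift along the tool's x, y, z in mm; "spin": the turn about the tool's z in degrees. A call has exactly 10 rows; each row shifts and turns the commanded pose from where the row before left it, along the tool's axes as they then stand; what a row does not reach is not made up. A row lasts 1/10 s, in which the tool goes at most 50 mm and 8.59 degrees, less where a joint would pass 70% of its speed; a pose out of reach is approached as far as the arm can. A call with a gripper value outside its range is refused whole. The fingers move at their own pace and stop on an object; "force" is the grip in N (left out, the last holds). Time passes only in rows, so rows that do not move let the fingers close, or fill a call up. It gives the time, the measured TCP pose, the force, the opening and the grip force at its end, in the units of the state.
- get_state(): the state, without advancing time (a new reading comes with each control period).
- read_camera(name): name is "scene" or "top" or "wrist"; returns a dict with "color" (384x512x3 uint8, red, green, blue), "z_map" (384x512 float32, m along the optical axis (not along the pixel's ray), 0 where there is no reading), "fx", "fy", "cx", "cy" (pixels), "eye" and "attitude" of the camera in the world; the wrist camera has in their place "mount" (4x4, takes a point from camera to tool coordinates, whose origin is the TCP and whose axes are the flange's). Camera axes: x right, y up, looking along -z (the intrinsics and any distortion apply to the point x, -y, -z); pixel columns grow to the right and rows downward; lengths in m; the calibration is good to about 2 mm. A picture is of the moment at which its call begins: read the wrist's pose just before it.
- sign_off(): hands the job in; it is judged then, once.
The state is a dict: "time": time; "qpos": joint angles; "dq": joint speeds; "joint_efforts": joint torques, N m; "eef_pos": TCP position; "tcp_rot": TCP orientation; "contact_force": force on the tool from outside, world axes, zero at the start; "wrist_torque": the same for the moment, N m; "opening": opening from 0.0 (shut) to 1.0 (fully open); "finger_force": force on a finger pad.
Only numpy, scipy, OpenCV 4.12 (cv2) and the standard library are available. Lean on these libraries where they do the work, as an engineer would, in place of code of your own. Each camera call takes 0.05 s, during which the arm holds its last target. There are 200 camera calls.

## Working session

There is one attempt and no reset: what is moved stays moved. The work goes in short steps, Python scripts to look and compute and a tool call to move; the robot and the scene stay as the last step left them, time stands still between calls to the robot, and variables do not carry over. Pictures are saved under pics/ and viewed, at most 10 in all, crops included, and the job is handed in when it is done.

Besides the shell and the picture viewer there is one more tool, called after ">>>" by a JSON object that holds its "api" and its "payload", one argument or row to a line. step_arm: Moves the arm, as the interface text tells. Its arguments: {"type":"object","properties":{"commands":{"type":"array"},"force":{"type":"number"}},"required":["commands"]}

```bash
mkdir -p pics
cat > h.py <<'E'
from plant import *
import numpy as np, cv2, pickle
from scipy.spatial.transform import Rotation as R
def cam(name):
    s=get_state(); c=read_camera(name)
    if 'mount' in c:
        M=np.array(c['mount']); Rt=R.from_quat(s['tcp_rot']).as_matrix()
        c['R']=Rt@M[:3,:3]; c['eye']=Rt@M[:3,3]+np.array(s['eef_pos'])
    else:
        a=np.array(c['attitude']); c['R']=R.from_quat(a).as_matrix() if a.size==4 else a.reshape(3,3)
        c['eye']=np.array(c['eye'])
    return c
def rays(c,uv):
    uv=np.atleast_2d(uv).astype(float)
    d=np.c_[(uv[:,0]-c['cx'])/c['fx'],-(uv[:,1]-c['cy'])/c['fy'],-np.ones(len(uv))]
    return d@c['R'].T
def onplane(c,uv,z):
    d=rays(c,uv); return c['eye']+d*((z-c['eye'][2])/d[:,2])[:,None]
def cloud(c):
    v,u=np.mgrid[:c['z_map'].shape[0],:c['z_map'].shape[1]]
    d=rays(c,np.c_[u.ravel(),v.ravel()])
    return (c['eye']+d*c['z_map'].reshape(-1,1)).reshape(*c['z_map'].shape,3)
def save(c,n): cv2.imwrite('pics/'+n,c['color'][:,:,::-1])
E
python3 - <<'E'
from h import *
a=cam('top');b=cam('scene')
pickle.dump((a,b),open('first.pkl','wb'))
for c in(a,b): print({k:v for k,v in c.items() if k not in('color','z_map')})
cv2.imwrite('pics/top0.png',a['color'][:,:,::-1]);save(b,'scene0.png')
E
```

```text
{'fx': 394.63076927576196, 'fy': 394.63076927576196, 'cx': 251.94633807732842, 'cy': 188.46724387037682, 'eye': array([ 0.41085599, -0.05326292,  1.01160299]), 'attitude': array([-0.03249543,  0.04204829,  0.714453  , -0.69766245]), 'R': array([[-0.0244223 ,  0.99416131, -0.10510395],
       [-0.99962682, -0.02299809,  0.01474137],
       [ 0.01223811,  0.10542475,  0.99435198]])}
{'fx': 391.79560912963797, 'fy': 391.79560912963797, 'cx': 262.8777383910438, 'cy': 189.07091226871395, 'eye': array([0.94476418, 0.13065477, 0.7915916 ]), 'attitude': array([0.14945663, 0.2389933 , 0.80869663, 0.51628934]), 'R': array([[-0.42221606, -0.76360464,  0.48850952],
       [ 0.90648116, -0.35265504,  0.23222042],
       [-0.00504924,  0.54087187,  0.84108984]])}
```

View pics/top0.png

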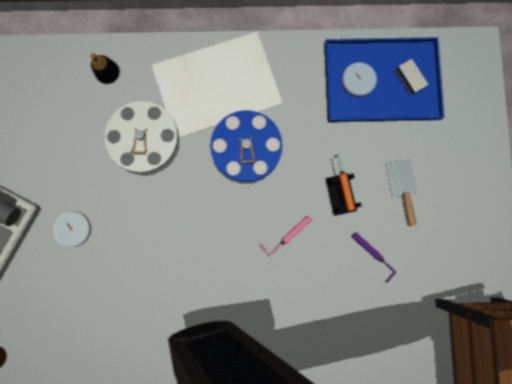

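View pics/scene0.png

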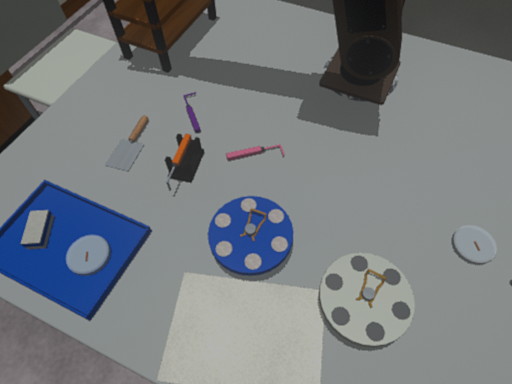

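Top view candidates: the orange-handled pick on the black rest (347,190), a pink pick (293,232) and a purple pick (370,248). The orange one fits, with its orange handle, steel shank and rest. The blue turntable is at (246,146), with the clip's bow towards the robot at about (247,161). The white turntable at (142,136) is the bystander. I'll measure these and confirm with a crop.

Run:
```python
from h import *
a,b=pickle.load(open('first.pkl','rb'))
cr=[cv2.resize(c['color'][y:y+100,x:x+130,::-1],None,fx=5,fy=5,interpolation=cv2.INTER_CUBIC)[:,:] for c,x,y in((a,240,120),)]
t=a['color'][105:190,205:290,::-1]; t2=a['color'][145:225,315:375,::-1]; s=b['color'][190:275,205:300,::-1]; s2=b['color'][125:205,155:215,::-1]
f=lambda i:cv2.resize(i,(390,290),interpolation=cv2.INTER_CUBIC)
cv2.imwrite('pics/crop0.png',np.vstack([np.hstack([f(t),f(t2)]),np.hstack([f(s),f(s2)])]))
for n,c in(('top',a),('scene',b)):
    P=cloud(c); hsv=cv2.cvtColor(c['color'],cv2.COLOR_RGB2HSV); H,S,V=cv2.split(hsv)
    def show(lbl,m,zp):
        k,l,st,ce=cv2.connectedComponentsWithStats(m.astype(np.uint8))
        for i in range(1,k):
            if st[i,4]<25: continue
            v,u=np.where(l==i); q=onplane(c,np.c_[u,v],zp)[:,:2].astype(np.float32)
            r=cv2.minAreaRect(q); bx=cv2.boxPoints(r)
            e=bx[1]-bx[0]; g=bx[2]-bx[1]; e=e if np.linalg.norm(e)>np.linalg.norm(g) else g
            print(n,lbl,ce[i].round(0),st[i,4],'rect',np.round(r[0],4),np.round(r[1],4),'ang',np.degrees(np.arctan2(e[1],e[0])).round(1),'depth xyz',np.median(P[v,u],0).round(4))
    show('orange',(H<14)&(S>190)&(V>140),.068)
    show('blue',(H>105)&(H<130)&(S>150)&(V>60),.052)
    show('brass',(H>8)&(H<25)&(S>70)&(V>60)&(S<215),.062)
```

```text
top orange [347. 192.] 165 rect [ 0.4969 -0.296 ] [0.0851 0.0142] ang 11.2 depth xyz [ 0.4968 -0.2966  0.0673]
top blue [384.  80.] 7415 rect [ 0.7843 -0.4069] [0.2885 0.212 ] ang 90.0 depth xyz [ 0.7925 -0.4274  0.0058]
top blue [246. 145.] 2266 rect [ 0.6203 -0.0555] [0.1686 0.1737] ang -1.3 depth xyz [ 0.6247 -0.0543  0.0516]
top blue [247. 155.] 73 rect [ 0.5981 -0.0574] [0.0197 0.0251] ang -1.3 depth xyz [ 0.5956 -0.0572  0.0519]
top brass [98. 62.] 173 rect [0.8386 0.3086] [0.0396 0.0348] ang 0.8 depth xyz [0.8313 0.3028 0.0746]
top brass [139. 147.] 67 rect [0.6256 0.2076] [0.034  0.0422] ang -1.3 depth xyz [0.6178 0.2019 0.0574]
top brass [347. 192.] 330 rect [ 0.4982 -0.2974] [0.0938 0.0214] ang 11.2 depth xyz [ 0.497  -0.2963  0.0662]
top brass [409. 209.] 231 rect [ 0.453  -0.4449] [0.0782 0.0176] ang 8.4 depth xyz [ 0.4544 -0.4633  0.0177]
top brass [473. 305.] 63 rect [ 0.2224 -0.5815] [0.041  0.0096] ang 74.7 depth xyz [ 0.2261 -0.5729  0.0796]
top brass [500. 314.] 43 rect [ 0.2012 -0.6438] [0.0209 0.0115] ang 88.5 depth xyz [ 0.2221 -0.5828  0.16  ]
top brass [463. 35
[... 1164 characters left out ...]
5 depth xyz [ 0.1471 -0.5377  0.1594]
scene brass [181.  18.] 827 rect [ 0.0621 -0.5666] [0.244  0.0639] ang 0.1 depth xyz [ 0.0803 -0.5455  0.0794]
scene brass [139.  35.] 504 rect [ 0.1775 -0.6279] [0.1407 0.0732] ang 89.2 depth xyz [ 0.201  -0.6176  0.0793]
scene brass [138. 128.] 183 rect [ 0.4862 -0.4257] [0.0795 0.0191] ang 7.9 depth xyz [ 0.4575 -0.4602  0.017 ]
scene brass [182. 149.] 217 rect [ 0.4985 -0.294 ] [0.0945 0.0202] ang 11.0 depth xyz [ 0.4985 -0.2921  0.0665]
scene brass [256. 221.] 92 rect [ 0.6085 -0.0532] [0.0675 0.0361] ang 2.3 depth xyz [ 0.5931 -0.0427  0.0574]
scene brass [371. 283.] 151 rect [0.6368 0.2095] [0.0369 0.0675] ang -2.3 depth xyz [0.6217 0.1992 0.0577]
```

View pics/crop0.png

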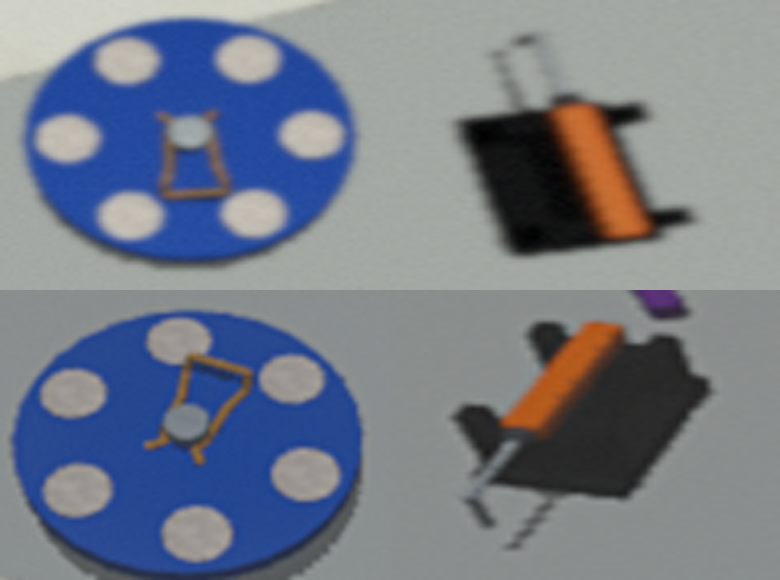

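The crop confirms the orange pick on its rest (hook ahead) and the blue table's clip with the bow facing the robot. Next I work out the move above the pick, then a look at the clip with the wrist camera.

```bash
cat >> h.py <<'E'
def yaw(q): 
    m=R.from_quat(q).as_matrix(); return np.degrees(np.arctan2(m[1,0],m[0,0]))  # heading of tool x
def plan(p,yd):
    """shift in tool axes after spinning tool x to heading yd (mod 180)"""
    s=get_state(); d=(yd-yaw(s['tcp_rot'])+90)%180-90; sp=-d
    R2=R.from_quat(s['tcp_rot'])*R.from_euler('z',sp,degrees=True)
    D=np.array(p)-np.array(s['eef_pos'])
    print('t',round(s['time'],2),'pos',np.round(s['eef_pos'],4),'yaw',round(yaw(s['tcp_rot']),2),'q6',round(s['qpos'][5],2),'down',R2.as_matrix()[:,2].round(4),'F',np.round(s['contact_force'],1),'open',round(s['opening'],3),'ff',np.round(s['finger_force'],1))
    print(' spin',sp.round(2),'then shift mm',(R2.inv().apply(D)*1000).round(1))
E
python3 - <<'E'
from h import *
a,b=pickle.load(open('first.pkl','rb'))
for c,uv in((a,[(241,160.7),(254.5,162.2),(246,143.5)]),(b,[(251.3,209.6),(265.9,214.9),(250,228.5)])):
    q=np.r_[onplane(c,uv[:2],.067),onplane(c,uv[2:],.069)]; m=q[:2].mean(0); d=q[2]-m
    print(q.round(4),np.degrees(np.arctan2(d[1],d[0])),np.linalg.norm(d[:2]))
plan([.500,-.2935,.16],11.1)
print(cam('wrist')['mount'])
E
```

```text
[[ 0.579  -0.0424  0.067 ]
 [ 0.5746 -0.075   0.067 ]
 [ 0.6207 -0.0555  0.069 ]] 4.210795696319756 0.044053162242366384
[[ 0.5813 -0.0698  0.067 ]
 [ 0.58   -0.0363  0.067 ]
 [ 0.6237 -0.0522  0.069 ]] 1.1841592722296654 0.043103811143158664
t 0.1 pos [ 0.2173 -0.6385  0.244 ] yaw 18.78 q6 -0.15 down [-4.0e-04  2.2e-03 -1.0e+00] F [ 0.3  0.2 -0.5] open 0.997 ff 0.0
 spin 7.68 then shift mm [ 343.9 -283.9   84.7]
[[ 1.33474558e-03  9.55845478e-01  2.93866705e-01  7.48157772e-02]
 [ 9.99998985e-01 -1.12912248e-03 -8.69365606e-04  1.99278928e-03]
 [-4.99167682e-04  2.93867567e-01 -9.55846015e-01 -1.29510008e-01]
 [ 0.00000000e+00  0.00000000e+00  0.00000000e+00  1.00000000e+00]]
```

Run:
```python
from h import *
a,b=pickle.load(open('first.pkl','rb'))
for n,c in(('top',a),('scene',b)):
    P=cloud(c).reshape(-1,3); z=c['z_map'].ravel()>0
    m=z&(P[:,1]<-.42)&(P[:,0]<.45)&(P[:,0]>-.1)&(P[:,2]>.03)
    Q=P[m]
    for lo in np.arange(.03,.6,.06):
        k=Q[(Q[:,2]>lo)&(Q[:,2]<lo+.06)]
        if len(k)>3: print(n,lo.round(2),len(k),k.min(0).round(3),k.max(0).round(3))
c=cam('wrist'); save(c,'w0.png')
```

```text
top 0.03 1761 [ 0.049 -0.678  0.03 ] [ 0.23  -0.517  0.09 ]
top 0.09 308 [ 0.078 -0.613  0.09 ] [ 0.23  -0.518  0.15 ]
top 0.15 1636 [ 0.081 -0.614  0.15 ] [ 0.23  -0.518  0.21 ]
top 0.21 1412 [ 0.108 -0.56   0.21 ] [ 0.23  -0.518  0.245]
scene 0.03 2153 [-0.069 -0.681  0.03 ] [ 0.235 -0.515  0.09 ]
scene 0.09 540 [ 0.076 -0.679  0.09 ] [ 0.235 -0.516  0.15 ]
scene 0.15 1391 [ 0.093 -0.68   0.15 ] [ 0.235 -0.516  0.21 ]
scene 0.21 71 [ 0.212 -0.543  0.21 ] [ 0.233 -0.517  0.23 ]
```

View pics/w0.png

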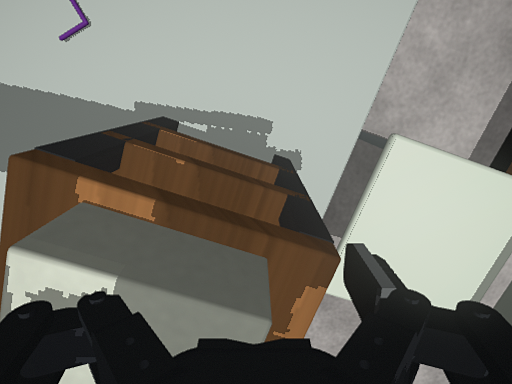

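The wrist picture shows the start pose is over a wooden rack (rim at 340,258) with a box in it. So I go up first, then across.

>>> {"api": "step_arm", "payload": {
  "commands": [
    {"z": -40,"gripper": -1},
    {"z": -40,"gripper": -1},
    {"z": -40,"gripper": -1},
    {"x": 30,"y": -25,"z": -10,"spin": 4,"gripper": -1},
    {"x": 35,"y": -29,"spin": 3.7,"gripper": -1},
    {"x": 35,"y": -29,"gripper": -1},
    {"x": 35,"y": -29,"gripper": -1},
    {"x": 35,"y": -29,"gripper": -1},
    {"x": 35,"y": -29,"gripper": -1},
    {"x": 35,"y": -29,"gripper": -1}
  ],
  "force": 100
}}

```text
invalid input
```

Run:
```python
from h import *
plan([.500,-.2935,.22],11.1)
plan([.500,-.0735,.30],3)
```

```text
t 0.2 pos [ 0.2173 -0.6386  0.2444] yaw 18.78 q6 -0.15 down [-3.0e-04  1.5e-03 -1.0e+00] F [0.4 0.  0.6] open 1.006 ff 0.0
 spin 7.68 then shift mm [ 343.9 -284.2   24.9]
t 0.2 pos [ 0.2173 -0.6386  0.2444] yaw 18.78 q6 -0.15 down [-3.0e-04  1.5e-03 -1.0e+00] F [0.4 0.  0.6] open 1.006 ff 0.0
 spin 15.78 then shift mm [ 311.9 -549.7  -54.8]
```

>>> {"api": "step_arm", "payload": {
  "commands": [
    {"x": 0,"y": 0,"z": -40,"spin": 0,"gripper": -1},
    {"x": 0,"y": 0,"z": -40,"spin": 0,"gripper": -1},
    {"x": 0,"y": 0,"z": -40,"spin": 0,"gripper": -1},
    {"x": 30,"y": -25,"z": -10,"spin": 4,"gripper": -1},
    {"x": 35,"y": -29,"z": 0,"spin": 3.7,"gripper": -1},
    {"x": 35,"y": -29,"z": 0,"spin": 0,"gripper": -1},
    {"x": 35,"y": -29,"z": 0,"spin": 0,"gripper": -1},
    {"x": 35,"y": -29,"z": 0,"spin": 0,"gripper": -1},
    {"x": 35,"y": -29,"z": 0,"spin": 0,"gripper": -1},
    {"x": 35,"y": -29,"z": 0,"spin": 0,"gripper": -1}
  ],
  "force": 100
}}

```text
time: 1.2
eef_pos: [0.4088, -0.3911, 0.3752]
tcp_rot: [0.995, 0.096, 0.0, -0.0]
contact_force: [1.1, 0.6, 1.0]
opening: 0.999
finger_force: 0.0
```

Run:
```python
from h import *
plan([.500,-.2935,.22],11.1)
```

```text
t 1.2 pos [ 0.4088 -0.3911  0.3752] yaw 11.06 q6 0.44 down [ 1.e-04  1.e-04 -1.e+00] F [1.1 0.6 1. ] open 0.999 ff 0.0
 spin -0.04 then shift mm [108.2 -78.2 155.2]
```

>>> {"api": "step_arm", "payload": {
  "commands": [
    {"x": 26,"y": -20,"z": 39,"spin": 0,"gripper": -1},
    {"x": 26,"y": -20,"z": 39,"spin": 0,"gripper": -1},
    {"x": 26,"y": -20,"z": 39,"spin": 0,"gripper": -1},
    {"x": 27,"y": -18,"z": 38,"spin": 0,"gripper": -1},
    {"x": 0,"y": 0,"z": 0,"spin": 0,"gripper": -1},
    {"x": 0,"y": 0,"z": 0,"spin": 0,"gripper": -1},
    {"x": 0,"y": 0,"z": 0,"spin": 0,"gripper": -1},
    {"x": 0,"y": 0,"z": 0,"spin": 0,"gripper": -1},
    {"x": 0,"y": 0,"z": 0,"spin": 0,"gripper": -1},
    {"x": 0,"y": 0,"z": 0,"spin": 0,"gripper": -1}
  ]
}}

```text
time: 2.2
eef_pos: [0.4948, -0.2983, 0.2237]
tcp_rot: [0.995, 0.096, 0.001, 0.001]
contact_force: [-0.1, 0.7, -0.2]
opening: 1.0
finger_force: 0.0
```

Run:
```python
from h import *
c=cam('wrist'); save(c,'w1.png')
H,S,V=cv2.split(cv2.cvtColor(c['color'],cv2.COLOR_RGB2HSV))
m=((H<14)&(S>190)&(V>120)).astype(np.uint8)
k,l,st,ce=cv2.connectedComponentsWithStats(m); i=1+st[1:,4].argmax(); v,u=np.where(l==i)
P=cloud(c)[v,u]; t=P[P[:,2]>.064]
for q in(onplane(c,np.c_[u,v],.068),t):
    r=cv2.minAreaRect(q[:,:2].astype(np.float32)); bx=cv2.boxPoints(r); e=max((bx[1]-bx[0],bx[2]-bx[1]),key=np.linalg.norm)
    print(ce[i],len(q),np.round(r[0],4),np.round(r[1],4),np.degrees(np.arctan2(e[1],e[0])),np.median(q,0))
plan([*r[0],.055],np.degrees(np.arctan2(e[1],e[0])))
```

```text
[252.37748344 136.43046358] 151 [ 0.532  -0.2915] [0.0211 0.0139] 11.083564 [ 0.53067178 -0.29307954  0.068     ]
[252.37748344 136.43046358] 151 [ 0.532  -0.2915] [0.0215 0.0139] 11.389906 [ 0.53080694 -0.29306086  0.06843022]
t 2.25 pos [ 0.4948 -0.2981  0.2234] yaw 11.03 q6 0.66 down [ 0.0011 -0.001  -1.    ] F [-0.3 -0.3 -0.3] open 0.998 ff 0.0
 spin -0.36 then shift mm [ 37.6   0.6 168.4]
```

View pics/w1.png

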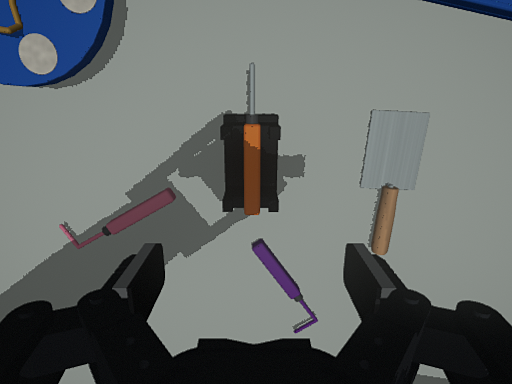

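The wrist view shows the orange handle over columns 244–260, rows 124–214, with its hook shank up to row 63. The mask lost its shaded part, so I'll redo it with a lower value threshold.

Run:
```python
from h import *
c=cam('wrist')
H,S,V=cv2.split(cv2.cvtColor(c['color'],cv2.COLOR_RGB2HSV))
m=((H<16)&(S>150)&(V>60)).astype(np.uint8)
k,l,st,ce=cv2.connectedComponentsWithStats(m); P=cloud(c)
for i in range(1,k):
    if st[i,4]<300: continue
    v,u=np.where(l==i); t=P[v,u]; q=t[t[:,2]>.064]
    if len(q)<100: continue
    r=cv2.minAreaRect(q[:,:2].astype(np.float32)); bx=cv2.boxPoints(r); e=max((bx[1]-bx[0],bx[2]-bx[1]),key=np.linalg.norm)
    print(ce[i],len(q),np.round(r[0],4),np.round(r[1],4),np.degrees(np.arctan2(e[1],e[0])),np.median(q,0))
    plan([*r[0],.055],np.degrees(np.arctan2(e[1],e[0])))
```

```text
[251.76954178 168.08221024] 1484 [ 0.5126 -0.2955] [0.114  0.0152] 10.550357 [ 0.50363784 -0.29715441  0.06855115]
t 2.3 pos [ 0.4947 -0.298   0.2231] yaw 11.04 q6 0.66 down [ 7.e-04 -6.e-04 -1.e+00] F [ 0.4 -0.5 -0.7] open 1.0 ff 0.0
 spin 0.49 then shift mm [ 17.9   0.8 168.1]
```

>>> {"api": "step_arm", "payload": {
  "commands": [
    {"x": 5,"y": 0.5,"z": 30,"spin": 0,"gripper": -1},
    {"x": 5,"y": 0.5,"z": 35,"spin": 0,"gripper": -1},
    {"x": 0,"y": 0,"z": 35,"spin": 0,"gripper": -1},
    {"x": 0,"y": 0,"z": 25,"spin": 0,"gripper": -1},
    {"x": 0,"y": 0,"z": 20,"spin": 0,"gripper": -1},
    {"x": 0,"y": 0,"z": 15,"spin": 0,"gripper": -1},
    {"x": 0,"y": 0,"z": 5,"spin": 0,"gripper": -1},
    {"x": 0,"y": 0,"z": 0,"spin": 0,"gripper": -1},
    {"x": 0,"y": 0,"z": 0,"spin": 0,"gripper": -1},
    {"x": 0,"y": 0,"z": 0,"spin": 0,"gripper": -1}
  ]
}}

```text
time: 3.3
eef_pos: [0.5057, -0.2972, 0.059]
tcp_rot: [0.995, 0.097, 0.001, 0.001]
contact_force: [-0.0, -0.3, 0.2]
opening: 1.001
finger_force: 0.0
```

Run:
```python
from h import *
c=cam('wrist')
H,S,V=cv2.split(cv2.cvtColor(c['color'],cv2.COLOR_RGB2HSV))
m=((H<16)&(S>150)&(V>60)); P=cloud(c)
m&=(P[...,2]>.062)&(P[...,2]<.075)&(abs(P[...,1]+.295)<.03)
v,u=np.where(m)
Rt=R.from_quat(get_state()['tcp_rot']); q=Rt.inv().apply(P[v,u]-get_state()['eef_pos'])*1000
print(len(u),'tool x range',np.percentile(q[:,0],[1,99]).round(1),'y at rows',[(lo,np.round([q[(q[:,0]>lo)&(q[:,0]<lo+10),1].min(),q[(q[:,0]>lo)&(q[:,0]<lo+10),1].max()],1)) for lo in range(-60,60,15) if ((q[:,0]>lo)&(q[:,0]<lo+10)).sum()>5], 'z',np.median(q[:,2]))
print(u.min(),u.max(),v.min(),v.max())
plan([.505,-.295,.055],11)
```

```text
5481 tool x range [-37.7  38.3] y at rows [(-45, array([-8.2,  7.3])), (-30, array([-8.5,  7.2])), (-15, array([-8.3,  7.5])), (0, array([-8.5,  7.4])), (15, array([-8.4,  7.6])), (30, array([-8.2,  7.5]))] z -9.654271339669533
229 266 183 343
t 3.35 pos [ 0.5056 -0.2971  0.0589] yaw 11.08 q6 0.67 down [ 0.0019 -0.0017 -1.    ] F [-0.8 -0.9  0.3] open 1.0 ff 0.0
 spin 0.08 then shift mm [-0.2 -2.2  3.9]
```

>>> {"api": "step_arm", "payload": {
  "commands": [
    {"x": 0,"y": 0,"z": 4,"spin": 0,"gripper": -1},
    {"x": 0,"y": 0,"z": 0,"spin": 0,"gripper": 1},
    {"x": 0,"y": 0,"z": 0,"spin": 0,"gripper": 1},
    {"x": 0,"y": 0,"z": 0,"spin": 0,"gripper": 1},
    {"x": 0,"y": 0,"z": 0,"spin": 0,"gripper": 1},
    {"x": 0,"y": 0,"z": 0,"spin": 0,"gripper": 1},
    {"x": 0,"y": 0,"z": 0,"spin": 0,"gripper": 1},
    {"x": 0,"y": 0,"z": 0,"spin": 0,"gripper": 1},
    {"x": 0,"y": 0,"z": 0,"spin": 0,"gripper": 1},
    {"x": 0,"y": 0,"z": 0,"spin": 0,"gripper": 1}
  ],
  "force": 100
}}

```text
time: 4.35
eef_pos: [0.505, -0.2967, 0.0538]
tcp_rot: [0.995, 0.097, 0.0, 0.0]
contact_force: [0.7, 0.5, 2.0]
opening: 0.168
finger_force: 97.9
```

Run:
```python
from h import *
plan([.505,-.295,.2],11)
```

```text
t 4.35 pos [ 0.505  -0.2967  0.0538] yaw 11.08 q6 0.67 down [ 5.e-04 -4.e-04 -1.e+00] F [0.7 0.5 2. ] open 0.168 ff 97.9
 spin 0.08 then shift mm [   0.3   -1.6 -146.2]
```

Gripped: 98 N, with opening 0.168 × 85 ≈ 14 mm. Lifting straight up.

>>> {"api": "step_arm", "payload": {
  "commands": [
    {"x": 0,"y": 0,"z": -10,"spin": 0,"gripper": 1},
    {"x": 0,"y": 0,"z": -20,"spin": 0,"gripper": 1},
    {"x": 0,"y": 0,"z": -30,"spin": 0,"gripper": 1},
    {"x": 0,"y": 0,"z": -30,"spin": 0,"gripper": 1},
    {"x": 0,"y": 0,"z": -30,"spin": 0,"gripper": 1},
    {"x": 0,"y": 0,"z": -20,"spin": 0,"gripper": 1},
    {"x": -10,"y": -10,"z": 0,"spin": 4,"gripper": 1},
    {"x": -10,"y": -20,"z": 0,"spin": 4,"gripper": 1},
    {"x": -10,"y": -30,"z": 0,"spin": 0,"gripper": 1},
    {"x": -10,"y": -30,"z": 0,"spin": 0,"gripper": 1}
  ]
}}

```text
time: 5.35
eef_pos: [0.4566, -0.2103, 0.1935]
tcp_rot: [1.0, 0.026, -0.0, -0.0]
contact_force: [0.0, -0.4, -0.3]
opening: 0.169
finger_force: 97.6
```

Run:
```python
from h import *
plan([.46,-.055,.19],3)
```

```text
t 5.35 pos [ 0.4566 -0.2103  0.1935] yaw 3.02 q6 0.88 down [-5.e-04  5.e-04 -1.e+00] F [ 0.  -0.4 -0.3] open 0.169 ff 97.6
 spin 0.02 then shift mm [  11.5 -154.9    3.6]
```

>>> {"api": "step_arm", "payload": {
  "commands": [
    {"x": 0,"y": -30,"z": 0,"spin": 0,"gripper": 1},
    {"x": 0,"y": -35,"z": 0,"spin": 0,"gripper": 1},
    {"x": 0,"y": -35,"z": 0,"spin": 0,"gripper": 1},
    {"x": 0,"y": -30,"z": 0,"spin": 0,"gripper": 1},
    {"x": 0,"y": -15,"z": 0,"spin": 0,"gripper": 1},
    {"x": 0,"y": 0,"z": 0,"spin": 0,"gripper": 1},
    {"x": 0,"y": 0,"z": 0,"spin": 0,"gripper": 1},
    {"x": 0,"y": 0,"z": 0,"spin": 0,"gripper": 1},
    {"x": 0,"y": 0,"z": 0,"spin": 0,"gripper": 1},
    {"x": 0,"y": 0,"z": 0,"spin": 0,"gripper": 1}
  ]
}}

```text
time: 6.35
eef_pos: [0.4498, -0.0671, 0.1935]
tcp_rot: [1.0, 0.026, -0.0, 0.0]
contact_force: [0.6, 0.2, -0.3]
opening: 0.168
finger_force: 97.6
```

Run:
```python
from h import *
c=cam('wrist'); save(c,'w2.png'); s=get_state()
pickle.dump((c,s),open('w2.pkl','wb'))
P=cloud(c)
cv2.imwrite('pics/w2.png',cv2.resize(c['color'][:330,90:420,::-1],None,fx=1.8,fy=1.8,interpolation=cv2.INTER_CUBIC))
plan([.46,-.055,.19],3)
```

```text
t 6.4 pos [ 0.4497 -0.067   0.1935] yaw 3.02 q6 1.15 down [-2.e-04  1.e-04 -1.e+00] F [ 1.1  0.3 -0.8] open 0.167 ff 97.6
 spin 0.02 then shift mm [ 10.9 -11.4   3.5]
```

View pics/w2.png

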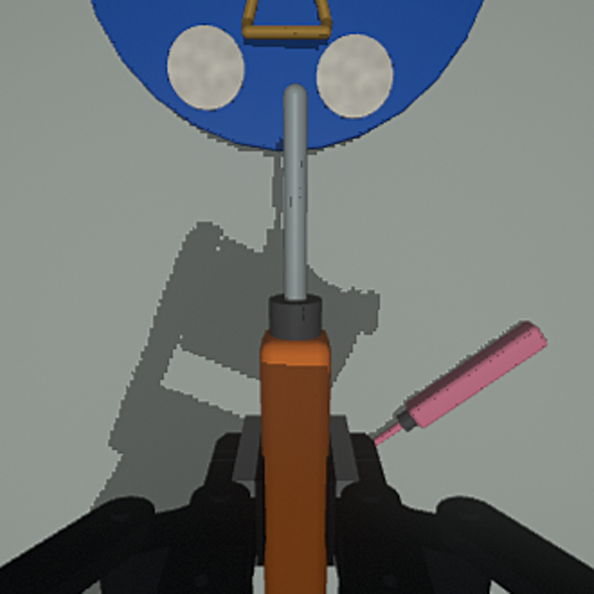

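The crop shows the shank (column 295) ending at (295,88), and the bow's crossbar from (243,33) to (330,38), some 30 mm ahead. Next I measure both in tool axes.

Run:
```python
from h import *
c,s=pickle.load(open('w2.pkl','rb')); P=cloud(c); Rt=R.from_quat(s['tcp_rot']); T=(Rt.inv().apply((P-s['eef_pos']).reshape(-1,3))*1000).reshape(P.shape)
H,S,V=cv2.split(cv2.cvtColor(c['color'],cv2.COLOR_RGB2HSV))
# shank & handle pitch
h=T[(T[...,2]<5)&(abs(T[...,1])<12)&(T[...,0]<110)&(T[...,2]>-25)]
for lo in range(0,105,8):
    k=h[(h[:,0]>=lo)&(h[:,0]<lo+8)]
    if len(k)>5: print(lo,len(k),'y',np.percentile(k[:,1],[3,97]).round(1),'ztop',np.percentile(k[:,2],10).round(1))
sh=h[h[:,0]>55]; print('shank front x',np.percentile(sh[:,0],99.5),sh[:,0].max())
b=(H>10)&(H<28)&(S>90)&(V>50)&(P[...,2]>.054)&(P[...,2]<.075)&(P[...,0]>.5); v,u=np.where(b); q=T[b]; w=P[b]
print(len(q),v.min(),v.max(),u.min(),u.max())
bar=q[(w[:,2]>.064)]; print('bar pts',len(bar),bar.min(0).round(1),bar.max(0).round(1), np.percentile(w[:,2],[5,50,98]).round(4))
e=np.array([(lo,np.percentile(bar[(bar[:,1]>=lo)&(bar[:,1]<lo+3),0],5)) for lo in range(-30,31,3) if ((bar[:,1]>=lo)&(bar[:,1]<lo+3)).sum()>3]); print(e.round(1))
for r in range(0,26,4):
    k=q[v==r]; print('row',r,k[k[:,1]<0][:,:3].mean(0).round(1) if (k[:,1]<0).any() else '',k[k[:,1]>0][:,:3].mean(0).round(1))
sp=np.array([.622,-.054,.069]); print('spindle in tool',Rt.inv().apply(sp-s['eef_pos'])*1000)
```

```text
0 765 y [-6.3 10.7] ztop -24.2
8 1355 y [-11.1  11.5] ztop -23.3
16 666 y [-5.1  9.4] ztop -15.8
24 716 y [-5.3  9.6] ztop -15.7
32 865 y [-5.2  9.5] ztop -15.5
40 673 y [-3.4  7.6] ztop -13.3
48 235 y [-0.1  4.3] ztop -10.3
56 247 y [-0.   4.3] ztop -10.3
64 274 y [-0.4  4.2] ztop -10.2
72 303 y [-0.4  4.6] ztop -10.0
80 331 y [-0.3  4.5] ztop -10.2
88 143 y [-0.3  4.4] ztop -10.3
shank front x 91.63736283116424 92.04680086232767
507 0 21 225 273
bar pts 353 [127.2 -19.3 121.7] [134.   16.5 129.3] [0.0568 0.068  0.0707]
[[-21.  128.1]
 [-18.  127.7]
 [-15.  127.3]
 [-12.  127.3]
 [ -9.  127.3]
 [ -6.  127.4]
 [ -3.  127.4]
 [  0.  127.4]
 [  3.  127.3]
 [  6.  127.5]
 [  9.  127.5]
 [ 12.  127.4]
 [ 15.  128.3]]
row 0 [143.6 -16.2 136. ] [143.5  13.  135.6]
row 4 [140.8 -17.  135.6] [141.1  14.2 136.3]
row 8 [138.4 -17.5 136.7] [138.3  14.2 136. ]
row 12 [134.4 -17.5 130.9] [134.   15.1 129.2]
row 16 [130.2  -9.7 123.9] [130.2   8.2 123.8]
row 20 [127.8  -9.5 125.3] [127.9   7.9 125.3]
row 24  [nan nan nan]
spindle in tool [172.73437836  -3.88468909 124.44765807]<stdin>:15: RuntimeWarning: Mean of empty slice.
  ret = um.true_divide(
```

Yaw already matches the bar (within 0.3°). To put the hook mid-gap I need x +58 and y −3.5, then TCP z ≈ 0.0863. I'll move across, then down most of the way.

>>> {"api": "step_arm", "payload": {
  "commands": [
    {"x": 10,"y": -1.5,"z": 0,"spin": 0,"gripper": 1},
    {"x": 20,"y": -1,"z": 0,"spin": 0,"gripper": 1},
    {"x": 18,"y": -1,"z": 0,"spin": 0,"gripper": 1},
    {"x": 10,"y": 0,"z": 0,"spin": 0,"gripper": 1},
    {"x": 0,"y": 0,"z": 10,"spin": 0,"gripper": 1},
    {"x": 0,"y": 0,"z": 20,"spin": 0,"gripper": 1},
    {"x": 0,"y": 0,"z": 20,"spin": 0,"gripper": 1},
    {"x": 0,"y": 0,"z": 15,"spin": 0,"gripper": 1},
    {"x": 0,"y": 0,"z": 0,"spin": 0,"gripper": 1},
    {"x": 0,"y": 0,"z": 0,"spin": 0,"gripper": 1}
  ]
}}

```text
time: 7.4
eef_pos: [0.5069, -0.0597, 0.1281]
tcp_rot: [1.0, 0.027, -0.001, -0.0]
contact_force: [-0.5, -0.7, -1.0]
opening: 0.17
finger_force: 97.6
```

Run:
```python
from h import *
plan([.5077,-.0605,.0865],3.02)
c=cam('wrist'); b=cam('scene')
f=lambda i:cv2.resize(i,(390,390),interpolation=cv2.INTER_CUBIC)
cv2.imwrite('pics/w3.png',np.hstack([f(c['color'][0:200,160:360,::-1]),f(b['color'][170:270,200:300,::-1])]))
```

```text
t 7.4 pos [ 0.5069 -0.0597  0.1281] yaw 3.08 q6 1.2 down [-1.3e-03  3.0e-04 -1.0e+00] F [-0.5 -0.7 -1. ] open 0.17 ff 97.6
 spin 0.06 then shift mm [ 0.8  0.8 41.6]
```

View pics/w3.png

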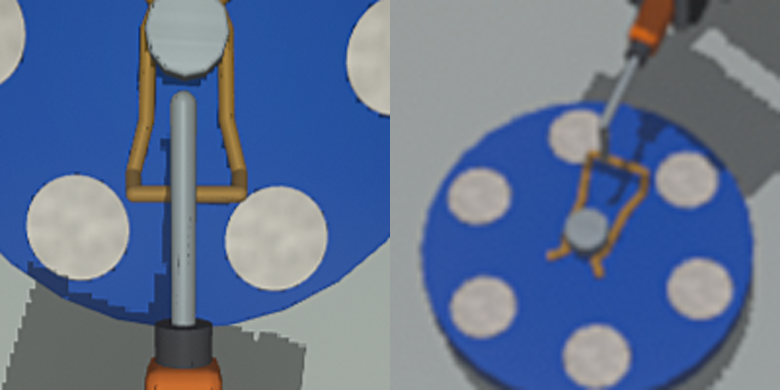

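The wrist half shows the hook end at (183,95), between the spindle head's edge (185,75) and the crossbar (187,190). Corrected for parallax, that is about clip x −28 mm and centred. Going down.

>>> {"api": "step_arm", "payload": {
  "commands": [
    {"x": 0,"y": 0.5,"z": 8,"spin": 0,"gripper": 1},
    {"x": 0,"y": 0,"z": 10,"spin": 0,"gripper": 1},
    {"x": 0,"y": 0,"z": 10,"spin": 0,"gripper": 1},
    {"x": 0,"y": 0,"z": 8,"spin": 0,"gripper": 1},
    {"x": 0,"y": 0,"z": 4,"spin": 0,"gripper": 1},
    {"x": 0,"y": 0,"z": 0,"spin": 0,"gripper": 1},
    {"x": 0,"y": 0,"z": 0,"spin": 0,"gripper": 1},
    {"x": 0,"y": 0,"z": 0,"spin": 0,"gripper": 1},
    {"x": 0,"y": 0,"z": 0,"spin": 0,"gripper": 1},
    {"x": 0,"y": 0,"z": 0,"spin": 0,"gripper": 1}
  ]
}}

```text
time: 8.5
eef_pos: [0.5077, -0.0604, 0.0889]
tcp_rot: [1.0, 0.027, 0.0, 0.0]
contact_force: [-0.0, -0.5, -1.5]
opening: 0.166
finger_force: 97.6
```

Run:
```python
from h import *
plan([.5077,-.0605,.0865],3.02)
```

```text
t 8.5 pos [ 0.5077 -0.0604  0.0889] yaw 3.08 q6 1.2 down [ 7.e-04 -2.e-04 -1.e+00] F [-0.  -0.5 -1.5] open 0.166 ff 97.6
 spin 0.06 then shift mm [-0.   0.1  2.4]
```

>>> {"api": "step_arm", "payload": {
  "commands": [
    {"x": 0,"y": 0,"z": 3,"spin": 0,"gripper": 1},
    {"x": 0,"y": 0,"z": 0,"spin": 0,"gripper": 1},
    {"x": -2,"y": 0,"z": 0,"spin": 0,"gripper": 1},
    {"x": -2,"y": 0,"z": 0,"spin": 0,"gripper": 1},
    {"x": -2,"y": 0,"z": 0,"spin": 0,"gripper": 1},
    {"x": -2,"y": 0,"z": 0,"spin": 0,"gripper": 1},
    {"x": -2,"y": 0,"z": 0,"spin": 0,"gripper": 1},
    {"x": -2,"y": 0,"z": 0,"spin": 0,"gripper": 1},
    {"x": -2,"y": 0,"z": 0,"spin": 0,"gripper": 1},
    {"x": -1,"y": 0,"z": 0,"spin": 0,"gripper": 1}
  ]
}}

```text
time: 9.5
eef_pos: [0.4924, -0.0611, 0.0856]
tcp_rot: [1.0, 0.027, 0.0, 0.0]
contact_force: [-0.2, 0.6, -1.0]
opening: 0.172
finger_force: 97.6
```

Run:
```python
from h import *
plan([.5077,-.0605,.0865],3.02)
```

```text
t 9.5 pos [ 0.4924 -0.0611  0.0856] yaw 3.07 q6 1.19 down [ 3.e-04 -1.e-04 -1.e+00] F [-0.2  0.6 -1. ] open 0.172 ff 97.6
 spin 0.05 then shift mm [15.3  0.2 -0.9]
```

>>> {"api": "step_arm", "payload": {
  "commands": [
    {"x": -1,"y": 0,"z": 0,"spin": 0,"gripper": 1},
    {"x": -1,"y": 0,"z": 0,"spin": 0,"gripper": 1},
    {"x": -1,"y": 0,"z": 0,"spin": 0,"gripper": 1},
    {"x": 0,"y": 0,"z": 0,"spin": 0,"gripper": 1},
    {"x": 0,"y": 0,"z": 0,"spin": 0,"gripper": 1},
    {"x": 0,"y": 0,"z": 0,"spin": 0,"gripper": 1},
    {"x": 0,"y": 0,"z": 0,"spin": 0,"gripper": 1},
    {"x": 0,"y": 0,"z": 0,"spin": 0,"gripper": 1},
    {"x": 0,"y": 0,"z": 0,"spin": 0,"gripper": 1},
    {"x": 0,"y": 0,"z": 0,"spin": 0,"gripper": 1}
  ]
}}

```text
time: 10.5
eef_pos: [0.4897, -0.0613, 0.0856]
tcp_rot: [1.0, 0.027, 0.0, 0.0]
contact_force: [1.8, -0.2, -2.5]
opening: 0.167
finger_force: 97.5
```

Run:
```python
from h import *
plan([.5077,-.0605,.0865],3.02)
c=cam('wrist')
cv2.imwrite('pics/w4.png',cv2.resize(c['color'][0:200,160:360,::-1],(500,500)))
```

```text
t 10.5 pos [ 0.4897 -0.0613  0.0856] yaw 3.08 q6 1.19 down [ 5.e-04 -1.e-04 -1.e+00] F [ 1.8 -0.2 -2.5] open 0.167 ff 97.5
 spin 0.06 then shift mm [18.   0.1 -0.9]
```

View pics/w4.png

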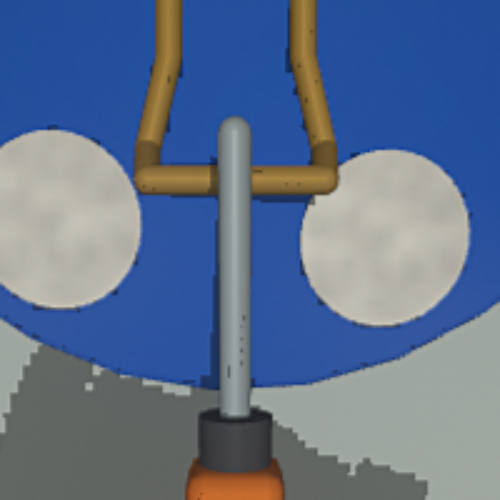

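The hook end (235,120) is inside the bow, almost against the crossbar (row 180), and the force is starting to rise. Now the pull.

>>> {"api": "step_arm", "payload": {
  "commands": [
    {"x": -1,"y": 0,"z": 0,"spin": 0,"gripper": 1},
    {"x": -1,"y": 0,"z": 0,"spin": 0,"gripper": 1},
    {"x": -1,"y": 0,"z": 0,"spin": 0,"gripper": 1},
    {"x": -2,"y": 0,"z": 0,"spin": 0,"gripper": 1},
    {"x": -2,"y": 0,"z": 0,"spin": 0,"gripper": 1},
    {"x": -2,"y": 0,"z": 0,"spin": 0,"gripper": 1},
    {"x": -3,"y": 0,"z": 0,"spin": 0,"gripper": 1},
    {"x": -3,"y": 0,"z": 0,"spin": 0,"gripper": 1},
    {"x": -3,"y": 0,"z": 0,"spin": 0,"gripper": 1},
    {"x": -3,"y": 0,"z": 0,"spin": 0,"gripper": 1}
  ]
}}

```text
time: 11.55
eef_pos: [0.4678, -0.0623, 0.0853]
tcp_rot: [1.0, 0.027, -0.001, -0.0]
contact_force: [0.6, -0.8, -1.3]
opening: 0.17
finger_force: 97.6
```

>>> {"api": "step_arm", "payload": {
  "commands": [
    {"x": -3,"y": 0,"z": 0,"spin": 0,"gripper": 1},
    {"x": -3,"y": 0,"z": 0,"spin": 0,"gripper": 1},
    {"x": -3,"y": 0,"z": 0,"spin": 0,"gripper": 1},
    {"x": -3,"y": 0,"z": 0,"spin": 0,"gripper": 1},
    {"x": -3,"y": 0,"z": 0,"spin": 0,"gripper": 1},
    {"x": -3,"y": 0,"z": 0,"spin": 0,"gripper": 1},
    {"x": -2,"y": 0,"z": 0,"spin": 0,"gripper": 1},
    {"x": 0,"y": 0,"z": 0,"spin": 0,"gripper": 1},
    {"x": 0,"y": 0,"z": 0,"spin": 0,"gripper": 1},
    {"x": 0,"y": 0,"z": 0,"spin": 0,"gripper": 1}
  ]
}}

```text
time: 12.55
eef_pos: [0.4486, -0.0635, 0.0855]
tcp_rot: [1.0, 0.027, -0.0, -0.0]
contact_force: [-0.0, 0.4, -1.1]
opening: 0.165
finger_force: 97.6
```

Run:
```python
from h import *
plan([.5077,-.0605,.0865],3.02)
c=cam('wrist');b=cam('scene')
f=lambda i:cv2.resize(i,(390,390),interpolation=cv2.INTER_CUBIC)
cv2.imwrite('pics/w5.png',np.hstack([f(c['color'][0:240,140:380,::-1]),f(b['color'][170:270,200:300,::-1])]))
```

```text
t 12.55 pos [ 0.4486 -0.0635  0.0855] yaw 3.08 q6 1.15 down [-0.  0. -1.] F [-0.   0.4 -1.1] open 0.165 ff 97.6
 spin 0.06 then shift mm [59.2  0.2 -1. ]
```

View pics/w5.png

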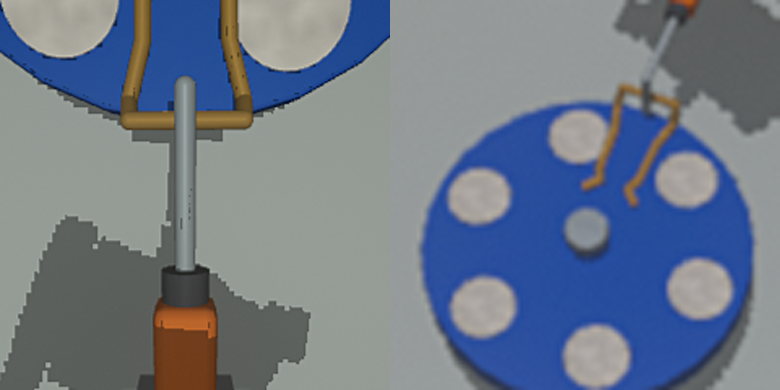

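The scene half shows the clip clear of the spindle: noses at (590,185) and (632,200), spindle at (587,232). I ease the hook off the bar and lift it straight up.

>>> {"api": "step_arm", "payload": {
  "commands": [
    {"x": 3,"y": 0,"z": 0,"spin": 0,"gripper": 1},
    {"x": 3,"y": 0,"z": 0,"spin": 0,"gripper": 1},
    {"x": 0,"y": 0,"z": 0,"spin": 0,"gripper": 1},
    {"x": 0,"y": 0,"z": -10,"spin": 0,"gripper": 1},
    {"x": 0,"y": 0,"z": -20,"spin": 0,"gripper": 1},
    {"x": 0,"y": 0,"z": -30,"spin": 0,"gripper": 1},
    {"x": 0,"y": 0,"z": -30,"spin": 0,"gripper": 1},
    {"x": 0,"y": 0,"z": -20,"spin": 0,"gripper": 1},
    {"x": 0,"y": 0,"z": 0,"spin": 0,"gripper": 1},
    {"x": 0,"y": 0,"z": 0,"spin": 0,"gripper": 1}
  ]
}}

```text
time: 13.65
eef_pos: [0.4545, -0.0631, 0.1957]
tcp_rot: [1.0, 0.027, 0.0, 0.0]
contact_force: [-0.2, -0.0, -1.7]
opening: 0.17
finger_force: 97.6
```

Run:
```python
from h import *
plan([.505,-.2967,.14],11.08)
b=cam('scene'); P=cloud(b); H,S,V=cv2.split(cv2.cvtColor(b['color'],cv2.COLOR_RGB2HSV))
m=(H>8)&(H<25)&(S>70)&(V>60)&(S<215)&(abs(P[...,0]-.57)<.1)&(abs(P[...,1]+.055)<.06)
print(m.sum(),P[m].min(0).round(3),P[m].max(0).round(3))
```

```text
t 13.65 pos [ 0.4545 -0.0631  0.1957] yaw 3.09 q6 1.16 down [ 7.e-04 -3.e-04 -1.e+00] F [-0.2 -0.  -1.7] open 0.17 ff 97.6
 spin -7.99 then shift mm [  4.7 238.9  55.8]
262 [ 0.47  -0.086 -0.002] [ 0.594 -0.014  0.475]
```

>>> {"api": "step_arm", "payload": {
  "commands": [
    {"x": 0,"y": 0,"z": 0,"spin": -4,"gripper": 1},
    {"x": 0,"y": 0,"z": 0,"spin": -4,"gripper": 1},
    {"x": 1,"y": 30,"z": 0,"spin": 0,"gripper": 1},
    {"x": 1,"y": 40,"z": 0,"spin": 0,"gripper": 1},
    {"x": 1,"y": 40,"z": 0,"spin": 0,"gripper": 1},
    {"x": 1,"y": 40,"z": 0,"spin": 0,"gripper": 1},
    {"x": 1,"y": 40,"z": 0,"spin": 0,"gripper": 1},
    {"x": 0,"y": 30,"z": 0,"spin": 0,"gripper": 1},
    {"x": 0,"y": 19,"z": 0,"spin": 0,"gripper": 1},
    {"x": 0,"y": 0,"z": 0,"spin": 0,"gripper": 1}
  ]
}}

```text
time: 14.7
eef_pos: [0.5049, -0.2982, 0.1938]
tcp_rot: [0.995, 0.095, -0.001, -0.001]
contact_force: [0.3, 0.2, -1.0]
opening: 0.173
finger_force: 97.8
```

>>> {"api": "step_arm", "payload": {
  "commands": [
    {"x": 0,"y": 0,"z": 20,"spin": 0,"gripper": 1},
    {"x": 0,"y": 0,"z": 20,"spin": 0,"gripper": 1},
    {"x": 0,"y": 0,"z": 15,"spin": 0,"gripper": 1},
    {"x": 0,"y": 0,"z": 0,"spin": 0,"gripper": 1},
    {"x": 0,"y": 0,"z": 0,"spin": 0,"gripper": 1},
    {"x": 0,"y": 0,"z": 0,"spin": 0,"gripper": 1},
    {"x": 0,"y": 0,"z": 0,"spin": 0,"gripper": 1},
    {"x": 0,"y": 0,"z": 0,"spin": 0,"gripper": 1},
    {"x": 0,"y": 0,"z": 0,"spin": 0,"gripper": 1},
    {"x": 0,"y": 0,"z": 0,"spin": 0,"gripper": 1}
  ]
}}

```text
time: 15.7
eef_pos: [0.5055, -0.2968, 0.1408]
tcp_rot: [0.995, 0.097, 0.0, 0.0]
contact_force: [-0.3, 0.4, -0.2]
opening: 0.173
finger_force: 97.8
```

Run:
```python
from h import *
plan([.505,-.2967,.0545],11.08)
c=cam('wrist'); P=cloud(c); s=get_state(); T=(R.from_quat(s['tcp_rot']).inv().apply((P-s['eef_pos']).reshape(-1,3))*1000)
h=T[(T[:,2]<5)&(abs(T[:,1])<14)&(T[:,0]<110)&(T[:,2]>-25)]
for lo in (20,28,56,72,84):
    k=h[(h[:,0]>=lo)&(h[:,0]<lo+8)]; print(lo,np.percentile(k[:,1],[3,97]).round(1),'ztop',np.percentile(k[:,2],10).round(1))
print(h[:,0].max())
```

```text
t 15.7 pos [ 0.5055 -0.2968  0.1408] yaw 11.08 q6 0.67 down [ 3.e-04 -2.e-04 -1.e+00] F [-0.3  0.4 -0.2] open 0.173 ff 97.8
 spin -0.0 then shift mm [-0.4 -0.2 86.3]
20 [-5.4  9.3] ztop -15.8
28 [-5.4  9.5] ztop -15.7
56 [-0.5  4.2] ztop -10.3
72 [-0.4  4.1] ztop -10.3
84 [-0.3  4. ] ztop -10.1
91.7755833930099
```

The pick has not slipped in the grip. Lowering it onto the rest.

>>> {"api": "step_arm", "payload": {
  "commands": [
    {"x": 0,"y": 0,"z": 15,"spin": 0,"gripper": 1},
    {"x": 0,"y": 0,"z": 20,"spin": 0,"gripper": 1},
    {"x": 0,"y": 0,"z": 20,"spin": 0,"gripper": 1},
    {"x": 0,"y": 0,"z": 15,"spin": 0,"gripper": 1},
    {"x": 0,"y": 0,"z": 8,"spin": 0,"gripper": 1},
    {"x": 0,"y": 0,"z": 4,"spin": 0,"gripper": 1},
    {"x": 0,"y": 0,"z": 2,"spin": 0,"gripper": 1},
    {"x": 0,"y": 0,"z": 0,"spin": 0,"gripper": 1},
    {"x": 0,"y": 0,"z": 0,"spin": 0,"gripper": 1},
    {"x": 0,"y": 0,"z": 0,"spin": 0,"gripper": 1}
  ]
}}

```text
time: 16.75
eef_pos: [0.5058, -0.2971, 0.0574]
tcp_rot: [0.995, 0.097, 0.001, 0.001]
contact_force: [0.0, -0.2, -1.0]
opening: 0.167
finger_force: 97.8
```

Run:
```python
from h import *
plan([.505,-.2967,.0538],11.08)
```

```text
t 16.75 pos [ 0.5058 -0.2971  0.0574] yaw 11.09 q6 0.67 down [ 0.0012 -0.001  -1.    ] F [ 0.  -0.2 -1. ] open 0.167 ff 97.8
 spin 0.01 then shift mm [-0.8 -0.5  3.6]
```

>>> {"api": "step_arm", "payload": {
  "commands": [
    {"x": -0.5,"y": 0,"z": 1.5,"spin": 0,"gripper": 1},
    {"x": 0,"y": 0,"z": 1.5,"spin": 0,"gripper": 1},
    {"x": 0,"y": 0,"z": 0,"spin": 0,"gripper": 1},
    {"x": 0,"y": 0,"z": 0,"spin": 0,"gripper": 1},
    {"x": 0,"y": 0,"z": 0,"spin": 0,"gripper": 1},
    {"x": 0,"y": 0,"z": 0,"spin": 0,"gripper": 1},
    {"x": 0,"y": 0,"z": 0,"spin": 0,"gripper": 1},
    {"x": 0,"y": 0,"z": 0,"spin": 0,"gripper": 1},
    {"x": 0,"y": 0,"z": 0,"spin": 0,"gripper": 1},
    {"x": 0,"y": 0,"z": 0,"spin": 0,"gripper": 1}
  ]
}}

```text
time: 17.75
eef_pos: [0.5051, -0.297, 0.0538]
tcp_rot: [0.995, 0.097, 0.0, 0.0]
contact_force: [-1.0, -0.1, 3.1]
opening: 0.165
finger_force: 98.2
```

>>> {"api": "step_arm", "payload": {
  "commands": [
    {"x": 0,"y": 0,"z": 0,"spin": 0,"gripper": 0.4},
    {"x": 0,"y": 0,"z": 0,"spin": 0,"gripper": 0.3},
    {"x": 0,"y": 0,"z": 0,"spin": 0,"gripper": 0},
    {"x": 0,"y": 0,"z": 0,"spin": 0,"gripper": -0.5},
    {"x": 0,"y": 0,"z": 0,"spin": 0,"gripper": -1},
    {"x": 0,"y": 0,"z": 0,"spin": 0,"gripper": -1},
    {"x": 0,"y": 0,"z": 0,"spin": 0,"gripper": -1},
    {"x": 0,"y": 0,"z": 0,"spin": 0,"gripper": -1},
    {"x": 0,"y": 0,"z": 0,"spin": 0,"gripper": -1},
    {"x": 0,"y": 0,"z": 0,"spin": 0,"gripper": -1}
  ]
}}

```text
time: 18.75
eef_pos: [0.5049, -0.2968, 0.0536]
tcp_rot: [0.995, 0.097, 0.0, 0.0]
contact_force: [-0.6, 0.7, 0.4]
opening: 1.0
finger_force: 0.0
```

Released on the rest. Now I retreat upward and check.

>>> {"api": "step_arm", "payload": {
  "commands": [
    {"x": 0,"y": 0,"z": -10,"spin": 0,"gripper": -1},
    {"x": 0,"y": 0,"z": -25,"spin": 0,"gripper": -1},
    {"x": 0,"y": 0,"z": -35,"spin": 0,"gripper": -1},
    {"x": 0,"y": 0,"z": -40,"spin": 0,"gripper": -1},
    {"x": 0,"y": 0,"z": -40,"spin": 0,"gripper": -1},
    {"x": 0,"y": 0,"z": -30,"spin": 0,"gripper": -1},
    {"x": 0,"y": 0,"z": 0,"spin": 0,"gripper": -1},
    {"x": 0,"y": 0,"z": 0,"spin": 0,"gripper": -1},
    {"x": 0,"y": 0,"z": 0,"spin": 0,"gripper": -1},
    {"x": 0,"y": 0,"z": 0,"spin": 0,"gripper": -1}
  ]
}}

```text
time: 19.75
eef_pos: [0.5041, -0.2962, 0.2315]
tcp_rot: [0.995, 0.097, -0.001, -0.001]
contact_force: [0.1, -0.1, 0.1]
opening: 1.001
finger_force: 0.0
```

Run:
```python
from h import *
b=cam('scene'); save(b,'end.png')
plan([.5,-.3,.2],11)
```

```text
t 19.8 pos [ 0.5042 -0.2963  0.2316] yaw 11.08 q6 0.67 down [-0.0026  0.0022 -1.    ] F [-0.7  0.2  0.6] open 1.001 ff 0.0
 spin 0.08 then shift mm [-4.8  2.9 31.6]
```

View pics/end.png

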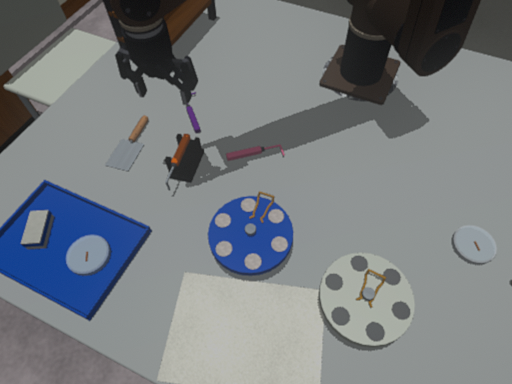

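The pick is back on its rest (181,150), the blue clip lies free on the disc (262,205), and the white clip is still seated (370,287). Handing in.

```bash
python3 -c "
from plant import *
print(sign_off())"
```

```text
the job is handed in; nothing more can be done
None
```

I pulled the blue clip clear with the pick; it lies on the blue turntable, its origin about 46 mm from the spindle axis. The pick is back on its rest, the white clip is still seated, and I handed the job in at about 20 s (no verdict came back).

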